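# Lock a filter cartridge into the bayonet housing of the dust extractor

### The arm

A 6-joint arm with a two-finger parallel gripper is mounted at the origin on a cart in front of the work surface, level with it; the furniture and walls round the work are solid. World frame = base frame: x ahead of the robot, y to its left, z up, the work surface at z = 0. Lengths are in mm, angles in degrees, forces in N, time in s.
With the tool pointing down it reaches from about 350 to 850 mm from the base axis. Payload 8.1 kg.
Tool frame: the origin (TCP) lies at the very end of the fingers, on their centre line; the grasp point (between the pads) lies 19 mm behind it (r.grip_point_offset is the distance from the TCP to the grasp point, in mm); z points along the fingers, y is the line along which they close (so a half turn about z gives the same grasp; the last joint's range is limited). The gripper opens to 85 mm and grips with 20 to 120 N. Pads are 22 mm wide; open, the fingers measure 114 mm over their backs; the gripper's body (76 mm by 85 mm) begins 54 mm behind the grasp point. The pads swing forward as they close: fully open they stand 13 mm farther back than shut.
Start: joints at [-74.336, 7.471, 85.268, -0, 87.261, -4.893], TCP at [210.711, -561.789, 231.292] pointing down, gripper open.
Joint ranges: [-169.43, 169.43], [-51.17, 129.36], [1.28, 143.12], [-76.62, 256.62], [0, 156.53], [-152.29, 152.29]. Speed limits (degrees/s): [136.94, 136.94, 159.86, 180, 180, 180].

### API

Orientations are given as [roll, pitch, yaw] about the fixed x, y, z axes, in that order (R = Rz(yaw) Ry(pitch) Rx(roll)).
In Python, from bench import status, eyes, r gives the robot as it stands.
- The arm moves only by the shell command python3 -m handwheel 'ROWS' [FORCE]. ROWS is a JSON object whose one key "series" holds a list that holds one entry, the list of rows, each a list of 7 numbers: the shift along the tool's x, y, z in cm, then the turn, a rotation vector about the tool's x, y, z in rad, then the opening, from 0 (shut) to 1 (fully open). In form: {"series": [[[tx, ty, tz, rx, ry, rz, claw], ...]]}. A call has 1 to 12 rows; each row is the pose to reach, as a shift and turn from the pose commanded when the call began, along the tool's axes at that moment; what a row does not reach only later rows make up. A row lasts 1/8 s, in which the tool goes at most 62.5 mm and 10.7 degrees, less where a joint would pass 70% of its speed; a pose out of reach is approached as far as the arm can. A call with a gripper value outside its range is refused whole. The fingers move at their own pace and stop on an object; FORCE is the grip in N (left out, the last holds). Time passes only in rows, so rows that repeat a pose let the fingers close. It gives the time, the measured TCP pose, the force, the opening and the grip force at its end, in the units of the state.
- status.sense(): the state, without advancing time (a new reading comes with each control period).
- eyes.snapshot(name): name is "side" or "top" or "wrist"; returns a dict with "img" (400x640x3 uint8, red, green, blue), "mtx" (3x3 intrinsics, pixels), "k1" (the pictures are not rectified: a ray, as slopes to the right and down, at radius r is drawn at 1 + k1 r^2 times it, then the intrinsics apply), "R" (3x3) and "t" (3): a world point X has camera coordinates R X + t. Camera axes: x right, y down, z forward; pixel columns grow to the right and rows downward; lengths in mm; the calibration is good to about 2 mm. A picture is of the moment at which its call begins. There is no depth.
- r.hand_in(): hands the job in; it is judged then, once.
The state is a dict: "time": time; "joint_pos": joint angles; "qd": joint speeds; "joint_efforts": joint torques, N m; "tool_pos": TCP position; "tcp_rot": TCP orientation; "ft_force": force on the tool from outside, world axes, zero at the start; "wrist_torque": the same for the moment, N m; "finger_gap": finger opening in mm; "grip_force": force on a finger pad.
Only numpy, scipy, OpenCV 4.12 (cv2) and the standard library are available. Lean on these libraries where they do the work, as an engineer would, in place of code of your own. Each camera call takes 0.05 s, during which the arm holds its last target. There are 200 camera calls.

### The job

Fit the yellow-capped filter cartridge into the blue bayonet housing: set its two lugs into the two slots, push it in against the spring, turn it clockwise (seen from above) as far as it goes and let it spring up so that it clicks home, then let go of it. Leave the green-capped cartridge, the pliers and the clamp bracket where they are.

Things in the scene. Friction and masses are not known exactly. Their poses are not given: they have to be found in the camera images.
- housing: Fixed blue dust-filter housing on the bench: square foot 124x124x8 mm, round tower of diameter 94, top 70 above the bench; a hose spigot (diameter 38, black collar) reaches 86 from the axis at height 33. Origin: on the tower's axis at bench height; z up, x out along the spigot. Locked, the cartridge's bar grip lies along this x; its foot is then about 56.5 above the bench.
- mouth (a point): Centre of the housing's mouth, on the axis at the lip's top, 70 mm above the bench; axes as the housing's. The aluminium lip is 8 thick, its hole 57 in diameter. Lugs pass under it only while the cartridge's foot is lower than 53 above the bench; the cartridge's shoulder stops on the lip at foot height 50.
- slot (a point): Middle of one of two like lug slots through the lip, at the lip's top, 33 mm from the axis, marked white on the rim; 75 degrees (1.31 rad) anticlockwise of the housing's x seen from above, the other a half turn away. Each is 30 degrees wide and reaches out to radius 38. From the slots the lugs, once below the lip, can turn only clockwise.
- notch (a point): Middle of one of two like locking notches hidden in the lip's underside, 33 mm from the axis on the housing's x (other one on -x), red dots on the rim above. Each is 3.5 deep, 30 degrees wide, 75 degrees clockwise of a slot. A solid stop ends the turn about 5 degrees past the notch's middle. The spring lifts the lugs into the notches.
- pressure_plate (a joint): Sprung steel plate in the housing that the cartridge's foot presses down: 0 free (its top 60 mm above the bench), grows in m as it is pressed, to 0.013 at most. It pushes up with about 5 N at first and 0.4 N more per mm. Over 0.007 the lugs clear the lip; locked it reads about 0.0035.
- filter_yellow: Loose cartridge, yellow cap, 0.2 kg, 92 mm tall, upright on its foot. Origin: centre of the foot; z up, x along bar grip and lugs; a half turn makes no difference. Black neck of diameter 52 up to 20; on it two steel lugs, one each way on the x line, out to radius 35, 10 wide, 3 to 9 above the foot; body of diameter 66 from 20 to 65; on it a yellow bar grip 60 long (x), 16 thick, 65 to 92.
- filter_green: A second cartridge of the same shape and size but with a green cap, standing on the bench; not to be used. Origin: centre of its foot.
- pliers: Loose combination pliers with green handles lying on the bench, 158 mm long, 52 wide, 12 high. Origin: centre of its underside.
- clamp_bracket: Loose grey metal clamp bracket with a bow, standing on the bench, 96 mm long, 40 wide, 62 high. Origin: centre of its underside.
There are look-alikes about, which are no part of the job. Leave any purple look-alike of the filter_yellow alone.

How it is judged:
By the outcome, as a careful person would: the job done as asked, in the order asked, and still so for the second after the job is handed in, with the robot touching nothing.
It also fails if it takes over 48 s, if anything falls off the work surface, if the arm or the gripper's body presses on something with over 40 N, if the wrist force passes 120 N, or if a joint passes its speed limit or range.

## Working session

There is one attempt and no reset: what is moved stays moved. The work goes in short steps, Python scripts to look and compute and a shell command to move; the robot and the scene stay as the last step left them, time stands still between calls to the robot, and variables do not carry over. Pictures are saved under pics/ and viewed, at most 10 in all, crops included, and the job is handed in when it is done.

```bash
ls; mkdir -p pics
python3 - <<'E'
from bench import status, eyes, r
import cv2
s=status.sense();print(s)
for n in("top","side"):
    d=eyes.snapshot(n);cv2.imwrite(f"pics/{n}0.png",d["img"][:,:,::-1]);print(n,d["mtx"].tolist(),d["k1"],d["R"].tolist(),d["t"].tolist())
E
```

```text
pics
{'time': 0.0, 'joint_pos': array([-7.43356821e+01,  7.51674550e+00,  8.53283735e+01,  7.71528523e-04,
        8.72619840e+01, -4.89211526e+00]), 'qd': array([ 0.04954133,  0.1016202 , -0.06135242,  0.01736246,  0.00950785,
        0.1059468 ]), 'joint_efforts': array([ 4.37448443e-04, -5.69396496e+01, -5.00555241e+01, -4.04028742e-04,
        1.45590454e-02, -6.20222158e-05]), 'tool_pos': array([ 210.56455011, -561.25485883,  230.23604761]), 'tcp_rot': array([-1.79893353e+02, -9.90149044e-03,  2.05563864e+01]), 'ft_force': array([ 0.23036882,  0.89721441, -0.05267434]), 'wrist_torque': array([ 0.01133025,  0.04352744, -0.0119668 ]), 'grip_force': 0.0, 'finger_gap': 85.82495018694057}
top [[365.0307353935487, 0.0, 318.22124990207277], [0.0, 365.0307353935487, 194.8050577150715], [0.0, 0.0, 1.0]] 0.016858384402946736 [[-0.004629553345150254, -0.999966427440062, -0.0067610079561952734], [-0.9980288489707883, 0.005043523945941368, -0.06255381273951922], [0.06258581195341743, 0.006458084775383764, -0.9980186918505916]] [-74.5436287889216, 558.0705767218661, 895.851955184029]
side [[368.4547937465321, 0.0, 326.7927623837059], [0.0, 368.4547937465321, 200.51345998906027], [0.0, 0.0, 1.0]] 0.015447790318270423 [[0.9990175248198352, 0.04400549621877085, 0.005244178237791312], [0.033346429124838775, -0.6684937970375627, -0.7429697564416226], [-0.029189052185230064, 0.7424146817142301, -0.6693044446346419]] [-545.2330163532674, -40.82124934722112, 984.9169906883841]
```

View pics/top0.png

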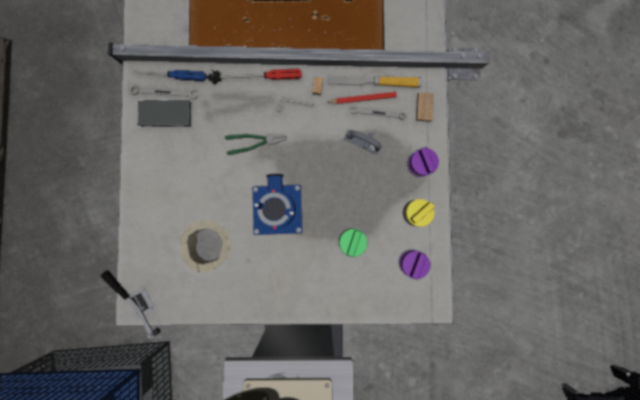

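View pics/side0.png

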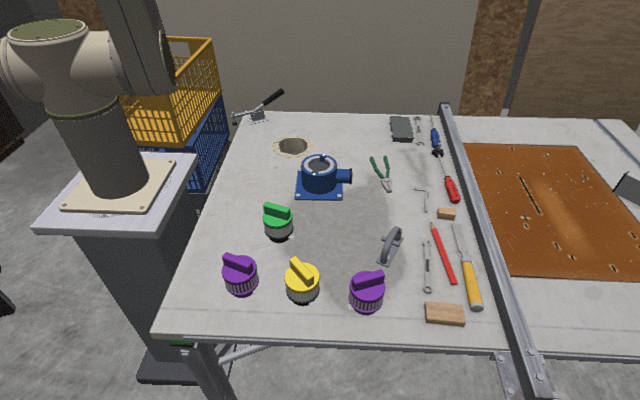

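The top view shows the yellow cap at about (420,212) with its bar running up-right. The housing is at (276,209) with its spigot pointing up (+x), green is at (353,242), and purple ones are at (424,162) and (416,264). The side view shows yellow at (302,281) and the housing at (320,172).

```bash
cat > h.py <<'E'
import numpy as np, cv2
from bench import status, eyes, r
def ray(d,p):
    K,k1=d["mtx"],d["k1"]
    # drawn = 1+k1 r^2 times the slope: OpenCV's model with only k1
    u=cv2.undistortPoints(np.array([[p]],float),np.array(K),np.array([k1,0,0,0.]))[0,0]
    R,t=np.array(d["R"]),np.array(d["t"])
    return -R.T@t, R.T@np.array([u[0],u[1],1.])
def onz(d,p,z):
    c,v=ray(d,p); return c+v*(z-c[2])/v[2]
def cross(*obs):
    A=np.zeros((3,3));b=np.zeros(3);L=[]
    for d,p in obs:
        c,v=ray(d,p);v/=np.linalg.norm(v);M=np.eye(3)-np.outer(v,v);A+=M;b+=M@c;L.append((c,M))
    X=np.linalg.solve(A,b); return X,[round(float(np.linalg.norm(M@(X-c))),1) for c,M in L]
def mask(d,lo,hi):
    return cv2.inRange(cv2.cvtColor(d["img"],cv2.COLOR_RGB2HSV),np.array(lo),np.array(hi))
def blobs(m,amin=30):
    n,l,s,c=cv2.connectedComponentsWithStats(m)
    return [(i,s[i],c[i],l==i) for i in range(1,n) if s[i][4]>=amin]
E
python3 - <<'E'
from h import *
T=eyes.snapshot("top");S=eyes.snapshot("side")
Y=((22,120,90),(34,255,255));B=((100,120,40),(125,255,255))
for nm,d in(("T",T),("S",S)):
    for c,n in((Y,"y"),(B,"b")):
        for i,s,ce,_ in blobs(mask(d,*c)): print(nm,n,s,ce.round(1))
big=lambda d:cv2.resize(d,None,fx=5,fy=5,interpolation=cv2.INTER_CUBIC)
a=big(T["img"][165:245,240:310]);b=big(T["img"][172:252,385:455])
cv2.imwrite("pics/c1.png",np.hstack([a,b])[:,:,::-1])
print(onz(T,(420,212),75),onz(T,(276,209),70))
E
```

```text
T y [406 200  28  26 606] [419.6 212.3]
T b [169  71  37   9 258] [187.5  74.8]
T b [ 254  175   48   59 1258] [279.3 206.8]
T b [   0  370  133   30 3152] [ 60.6 385.2]
T b [114 375  24  25 391] [127.8 390.1]
S y [285 256  35  37 819] [300.9 275.8]
S b [ 154  105   75   88 1257] [202.5 152.9]
S b [431 129   9  19 106] [434.6 137.8]
S b [319 155  17   8  41] [325.5 158.4]
S b [ 295  165   56   35 1292] [321.3 184.1]
[ 512.76819119 -314.41173675   75.        ] [521.44350407  21.87406849  70.        ]
```

View pics/c1.png

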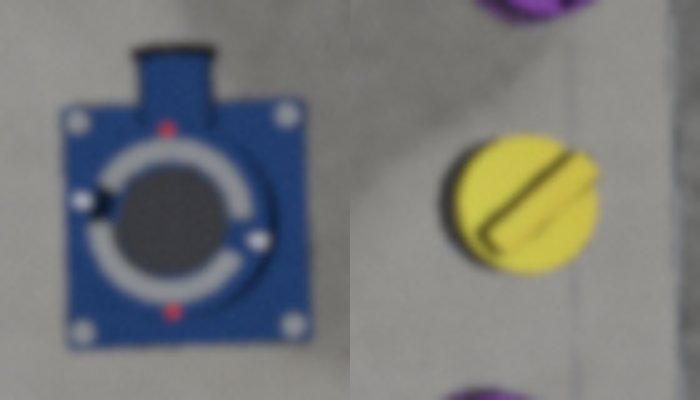

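The left crop shows red dots at about (273.6,190.6) and (274.6,227.4), and white slot marks at (256.8,205.2) and (291.8,213). The right crop shows yellow's bar running up-right, roughly from (413,220) to (433,204).

```bash
cat >> h.py <<'E'
from scipy.spatial.transform import Rotation as Ro
def go(x,y,z,yaw):
    s=status.sense();R=Ro.from_euler('xyz',s['tcp_rot'],degrees=True)
    G=Ro.from_euler('xyz',[180,0,yaw],degrees=True)
    print("pose",s['tool_pos'].round(1),s['tcp_rot'].round(2),"t",round(s['time'],2),"F",s['ft_force'].round(1))
    print("shift cm",(R.inv().apply(np.array([x,y,z])-s['tool_pos'])/10).round(3),"turn",(R.inv()*G).as_rotvec().round(4))
E
python3 - <<'E'
from h import *
T=eyes.snapshot("top")
f=lambda x,y:(240+x/5-.4,165+y/5-.4)
a,b,c,e=[onz(T,f(*p),70) for p in((168,128),(173,312),(84,201),(259,240))]
ang=lambda v:np.degrees(np.arctan2(v[1],v[0]))
print((a+b)/2,(c+e)/2,ang(a-b),ang(c-e)-75, np.linalg.norm(a-b),np.linalg.norm(c-e))
go(513,-316,260,125)
E
```

```text
[522.55141828  27.28826895  70.        ] [522.18213717  26.84636001  70.        ] 1.7383758827631541 2.1846437607095623 86.57290099659399 84.5124716091093
pose [ 210.7 -561.5  230.8] [-179.95   -0.     20.56] t 0.25 F [0.6 0.8 0.6]
shift cm [ 36.931 -12.374  -2.907] turn [-5.0000e-04 -9.0000e-04 -1.8228e+00]
```

```bash
python3 -m handwheel '{"series": [[[36.9,-12.4,-2.9,0,0,-1.823,1],[36.9,-12.4,-2.9,0,0,-1.823,1],[36.9,-12.4,-2.9,0,0,-1.823,1],[36.9,-12.4,-2.9,0,0,-1.823,1],[36.9,-12.4,-2.9,0,0,-1.823,1],[36.9,-12.4,-2.9,0,0,-1.823,1],[36.9,-12.4,-2.9,0,0,-1.823,1],[36.9,-12.4,-2.9,0,0,-1.823,1],[36.9,-12.4,-2.9,0,0,-1.823,1],[36.9,-12.4,-2.9,0,0,-1.823,1],[36.9,-12.4,-2.9,0,0,-1.823,1],[36.9,-12.4,-2.9,0,0,-1.823,1]]]}'
python3 - <<'E'
from h import *
W=eyes.snapshot("wrist");cv2.imwrite("pics/w1.png",W["img"][:,:,::-1])
np.save("w1.npy",W,allow_pickle=True)
print(status.sense()['tool_pos'],-W["R"].T@W["t"],W["R"][2])
E
```

```text
time: 1.75
tool_pos: [512.6, -316.1, 260.2]
tcp_rot: [-180.0, -0.0, 124.8]
ft_force: [0.2, 0.4, -1.0]
finger_gap: 85.6
grip_force: 0.0
[ 512.61449246 -316.12827517  260.22190857] [ 468.73691317 -250.54138819  401.76121873] [ 0.17864541 -0.25546759 -0.95016953]
```

View pics/w1.png

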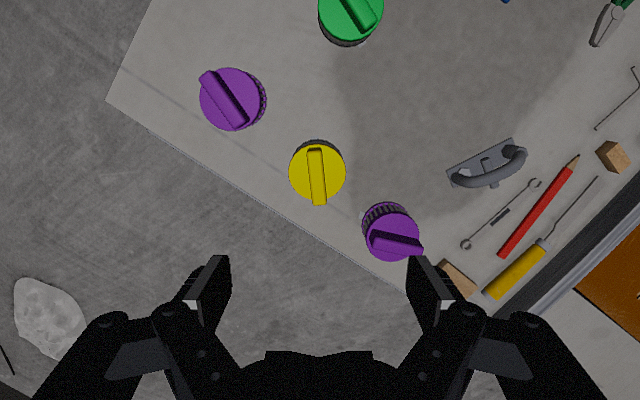

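The yellow cap is at (317,173) with its bar from (316,148) to (320,206). Its purple neighbours are at (232,100) and (391,235).

Run:
```python
from h import *
W=np.load("w1.npy",allow_pickle=True).item()
m=mask(W,(22,120,60),(34,255,255))
b=[q for q in blobs(m,300)];print([(q[1],q[2].round(1)) for q in b])
v=cv2.cvtColor(W["img"],cv2.COLOR_RGB2HSV)[:,:,2]
for y in (155,165,175,185,195,202): print(y,v[y,298:340].tolist())
for p in((316,148),(320,206)): print(onz(W,p,92))
print(onz(W,(318,177),92),onz(W,(317,173),65))
```

```text
[(array([ 288,  144,   58,   62, 2602], dtype=int32), array([316.7, 172.8])), (array([ 485,  245,   60,   56, 1002], dtype=int32), array([515.2, 272.3]))]
155 [172, 173, 173, 174, 173, 174, 174, 180, 107, 162, 165, 177, 176, 173, 175, 173, 172, 175, 174, 173, 175, 174, 155, 130, 110, 183, 178, 173, 173, 174, 175, 175, 174, 173, 175, 173, 173, 176, 174, 179, 182, 150]
165 [175, 173, 173, 172, 170, 174, 177, 177, 177, 140, 148, 165, 175, 175, 175, 173, 173, 174, 175, 174, 176, 176, 176, 157, 134, 112, 184, 176, 172, 174, 173, 173, 176, 174, 175, 172, 170, 172, 177, 175, 175, 179]
175 [175, 176, 175, 173, 175, 174, 175, 174, 174, 175, 179, 121, 164, 174, 177, 174, 174, 173, 175, 175, 175, 176, 173, 178, 158, 135, 110, 181, 177, 174, 172, 176, 176, 174, 174, 172, 174, 174, 172, 177, 175, 175]
185 [173, 172, 174, 173, 173, 178, 176, 172, 175, 174, 175, 177, 115, 164, 174, 175, 173, 176, 175, 174, 172, 174, 176, 175, 178, 159, 137, 113, 179, 176, 172, 174, 173, 176, 176, 176, 176, 176, 175, 176, 176, 174]
195 [134, 131, 136, 163, 181, 179, 174, 175, 176, 176, 175, 178, 177, 121, 166, 171, 176, 177, 173, 174, 175, 174, 174, 175, 176, 177, 159, 141, 112, 184, 178, 175, 175, 176, 169, 158, 132, 129, 127, 127, 129, 128]
202 [136, 135, 131, 136, 137, 136, 134, 133, 135, 134, 134, 136, 132, 143, 107, 165, 173, 174, 176, 175, 175, 176, 171, 173, 179, 177, 178, 161, 122, 134, 131, 128, 133, 132, 134, 132, 130, 129, 130, 133, 130, 132]
[ 494.83392017 -291.8716096    92.        ]
[ 533.69137661 -340.53863096   92.        ]
[ 513.69477683 -315.49477662   92.        ] [ 514.04703079 -317.99161327   65.        ]
```

Run:
```python
from h import *
W=np.load("w1.npy",allow_pickle=True).item()
a,b=onz(W,(313.2,155),92),onz(W,(318,195),92);d=b-a
yaw=np.degrees(np.arctan2(d[1],d[0]));print(a,b,yaw)
go(514,-316,150,yaw+180)
```

```text
[ 496.55152215 -299.35669867   92.        ] [ 524.88339031 -331.60810421   92.        ] -48.70168845546326
pose [ 512.6 -316.1  260.2] [-1.8000e+02 -1.0000e-02  1.2486e+02] t 1.8 F [-0.5 -0.2  0.3]
shift cm [-0.07   0.122 11.022] turn [-1.000e-04 -1.000e-04 -1.124e-01]
```

```bash
python3 -m handwheel '{"series": [[[-0.07,0.12,11,0,0,-0.112,0.6],[-0.07,0.12,11,0,0,-0.112,0.6],[-0.07,0.12,11,0,0,-0.112,0.6],[-0.07,0.12,11,0,0,-0.112,0.6]]]}'
python3 - <<'E'
from h import *
W=eyes.snapshot("wrist");cv2.imwrite("pics/w2.png",cv2.resize(W["img"],None,fx=1.25,fy=1.25)[:,:,::-1])
np.save("w2.npy",W,allow_pickle=True)
E
```

```text
time: 2.3
tool_pos: [514.9, -316.7, 152.5]
tcp_rot: [180.0, 0.1, 131.4]
ft_force: [-0.3, -0.3, -0.1]
finger_gap: 51.2
grip_force: 0.0
```

View pics/w2.png

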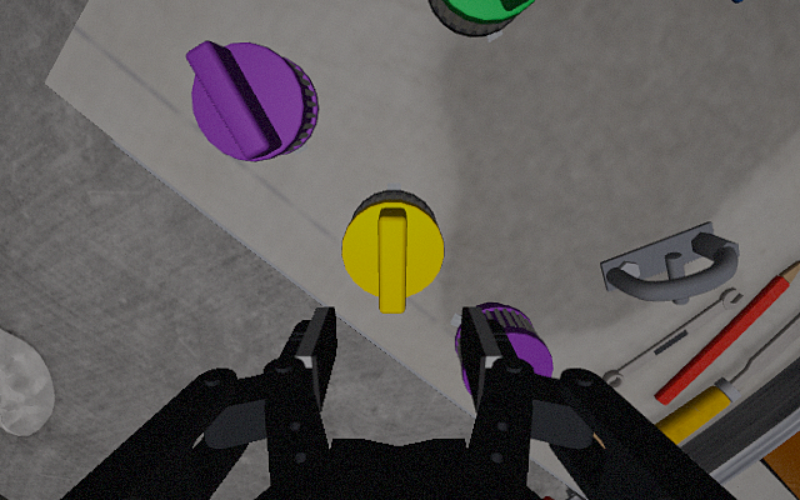

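The bar now looks parallel to the pads: its top face is x 380–405, y 217–312 in the 1.25x picture. It is clear of the fingers and of both purple ones.

Run:
```python
from h import *
W1=np.load("w1.npy",allow_pickle=True).item();W2=np.load("w2.npy",allow_pickle=True).item()
f=lambda d,rows,lo,hi:[print(y,cv2.cvtColor(d["img"],cv2.COLOR_RGB2HSV)[y,lo:hi,2].tolist()) for y in rows]
f(W2,(180,200,220,240),298,332)
print("col",W2["img"][160:260,314,0].tolist())
print("w1col",W1["img"][140:212,312,0].tolist());print(W1["img"][140:212,319,0].tolist())
s=status.sense();print(s['tool_pos'],s['tcp_rot'])
```

```text
180 [172, 175, 174, 179, 114, 142, 163, 168, 175, 175, 177, 173, 174, 177, 174, 172, 176, 175, 174, 174, 172, 175, 177, 175, 161, 152, 137, 90, 185, 178, 173, 174, 174, 174]
200 [176, 175, 180, 177, 144, 129, 161, 168, 178, 174, 174, 174, 176, 176, 176, 174, 175, 174, 176, 175, 176, 177, 174, 172, 160, 150, 112, 152, 180, 176, 175, 175, 176, 175]
220 [175, 177, 180, 177, 178, 109, 165, 171, 175, 173, 175, 176, 174, 176, 174, 175, 177, 177, 174, 175, 177, 173, 177, 169, 159, 156, 83, 190, 178, 177, 176, 175, 176, 176]
240 [133, 132, 134, 136, 145, 102, 170, 167, 172, 174, 177, 177, 176, 175, 173, 177, 174, 177, 176, 175, 177, 176, 179, 166, 155, 151, 75, 138, 125, 121, 121, 126, 124, 126]
col [57, 64, 176, 179, 181, 164, 86, 52, 62, 51, 60, 57, 62, 105, 150, 160, 170, 175, 174, 177, 176, 175, 174, 175, 174, 175, 179, 176, 174, 175, 176, 173, 176, 175, 177, 176, 178, 176, 174, 174, 175, 173, 173, 174, 173, 177, 174, 174, 176, 176, 176, 174, 173, 174, 177, 174, 173, 173, 177, 173, 177, 175, 178, 173, 178, 177, 173, 174, 174, 176, 174, 177, 176, 175, 175, 174, 176, 177, 177, 175, 174, 17
[... 189 characters left out ...]
6, 175, 175, 172, 175, 173, 175, 175, 176, 176, 173, 173, 176, 171, 177, 171, 177, 174, 175, 174, 176, 176, 177, 176, 177, 172, 174, 174, 168, 167, 169, 162, 163, 160, 163, 160, 166, 163, 161, 155, 145, 134, 125, 107, 106, 127, 133, 134, 134, 134, 136, 128, 134]
[35, 53, 57, 46, 126, 178, 168, 91, 38, 49, 92, 137, 163, 169, 172, 174, 176, 177, 175, 178, 176, 174, 176, 175, 175, 176, 175, 174, 176, 173, 175, 176, 173, 177, 175, 176, 173, 175, 176, 174, 173, 177, 173, 177, 177, 174, 173, 175, 177, 174, 176, 175, 174, 173, 176, 174, 173, 175, 176, 176, 171, 176, 176, 179, 165, 136, 133, 134, 130, 136, 136, 133]
[ 515.51328071 -317.09011692  153.55956439] [179.94498849   0.24525096 131.38442186]
```

Run:
```python
from h import *
W1=np.load("w1.npy",allow_pickle=True).item();W2=np.load("w2.npy",allow_pickle=True).item()
F=cross((W1,(312.7,150.8)),(W2,(313.3,173.5)));N=cross((W1,(319.1,204.7)),(W2,(313.7,250.3)))
print(F,N,np.linalg.norm(F[0]-N[0]))
for z in(90,92):
    a,b=onz(W2,(313.3,173.5),z),onz(W2,(313.7,250.3),z);d=a-b;print((a+b)/2,np.degrees(np.arctan2(d[1],d[0])),np.linalg.norm(d))
# independent check on centre: full cap outline (disk at z=65)
m=(F[0]+N[0])/2
go(514,-316.5,70,131)
s=status.sense();print(s)
```

```text
(array([ 493.75888076, -295.88632749,   92.54866501]), [0.2, 0.2]) (array([ 532.4723661 , -340.05941274,   90.73112324]), [0.2, 0.2]) 58.764775717724945
[ 513.55633379 -318.20548145   90.        ] 131.32760093071994 58.50819459560464
[ 513.06597018 -317.60039671   92.        ] 131.32760093072 57.93431804534034
pose [ 515.5 -317.1  153.6] [179.94   0.25 131.38] t 2.35 F [-0.3  0.   0.4]
shift cm [ 0.18  -0.083  8.355] turn [0.001  0.0043 0.0067]
{'time': 2.35, 'joint_pos': array([-3.64495799e+01,  1.07486693e+01,  8.98535350e+01,  2.12892214e-03,
        7.91464594e+01, -7.78345158e+01]), 'qd': array([-0.06660465, -0.61313082, -0.46728448,  0.09153869, -0.37882154,
       -0.24490948]), 'joint_efforts': array([ 1.13739065e-02, -5.60932231e+01, -4.64251220e+01,  1.85306335e-04,
        7.68269389e-02,  2.09755765e-02]), 'tool_pos': array([ 515.51328071, -317.09011692,  153.55956439]), 'tcp_rot': array([179.94498849,   0.24525096, 131.38442186]), 'ft_force': array([-0.33545875,  0.01699224,  0.37413119]), 'wrist_torque': array([-0.00971308, -0.00696147, -0.02834039]), 'grip_force': 0.0, 'finger_gap': 51.14522109782922}
```

Measured bar top height is about 91.6, which agrees with the text's 92. Descending to grasp.

```bash
python3 -m handwheel '{"series": [[[-0.08,-0.18,4,0,0,0,0.6],[-0.08,-0.18,7,0,0,0,0.6],[-0.08,-0.18,8.1,0,0,0,0.6],[-0.08,-0.18,8.1,0,0,0,0.6],[-0.08,-0.18,8.1,0,0,0,0.6],[-0.08,-0.18,8.1,0,0,0,0.6]]]}' 80
python3 -m handwheel '{"series": [[[0,0,0,0,0,0,0.1],[0,0,0,0,0,0,0.1],[0,0,0,0,0,0,0.1],[0,0,0,0,0,0,0.1],[0,0,0,0,0,0,0.1],[0,0,0,0,0,0,0.1]]]}' 80
```

```text
time: 3.1
tool_pos: [514.2, -318.5, 71.1]
tcp_rot: [180.0, 0.2, 131.4]
ft_force: [0.6, -0.2, 0.2]
finger_gap: 51.2
grip_force: 0.0
time: 3.85
tool_pos: [513.4, -317.9, 69.6]
tcp_rot: [180.0, 0.0, 131.4]
ft_force: [-0.7, 0.7, 5.3]
finger_gap: 14.4
grip_force: 78.7
```

```bash
python3 -m handwheel '{"series": [[[0,0,-4,0,0,0,0.1],[0,0,-9,0,0,0,0.1],[0,0,-13,0,0,0,0.1],[0,0,-13,0,0,0,0.1],[0,0,-13,0,0,0,0.1],[0,0,-13,0,0,0,0.1]]]}' 80
python3 - <<'E'
from h import *
go(522.4,27,199,77);s=status.sense();print(s['finger_gap'],s['grip_force'])
E
```

```text
time: 4.6
tool_pos: [512.1, -317.0, 196.6]
tcp_rot: [-179.9, -0.2, 131.4]
ft_force: [-0.0, -0.6, -1.9]
finger_gap: 14.3
grip_force: 78.6
pose [ 512.1 -317.   196.6] [-179.95   -0.24  131.42] t 4.6 F [-0.  -0.6 -1.9]
shift cm [25.11  23.529 -0.158] turn [-0.0028 -0.0034  0.9499]
14.339445878961428 78.62708687782288
```

```bash
python3 -m handwheel '{"series": [[[3.5,3.3,0,0,0,0.13,0.1],[7,6.5,0,0,0,0.26,0.1],[10.5,9.8,0,0,0,0.4,0.1],[14,13,0,0,0,0.53,0.1],[17.5,16.3,0,0,0,0.66,0.1],[21,19.5,0,0,0,0.79,0.1],[24,22.3,0,0,0,0.9,0.1],[25.3,23.45,0,0,0,0.948,0.1],[25.3,23.45,0,0,0,0.948,0.1],[25.3,23.45,0,0,0,0.948,0.1],[25.3,23.45,0,0,0,0.948,0.1],[25.3,23.45,0,0,0,0.948,0.1]]]}' 80
python3 - <<'E'
from h import *
for n in("wrist","side","top"):
    W=eyes.snapshot(n);np.save(n+"3.npy",W,allow_pickle=True)
    if n=="wrist": w=W["img"]
    if n=="side": s=cv2.resize(W["img"][90:240,250:410],None,fx=2.5,fy=2.5)
cv2.imwrite("pics/w3.png",cv2.resize(w,None,fx=1.25,fy=1.25)[:,:,::-1])
cv2.imwrite("pics/s3.png",s[:,:,::-1])
go(522.4,27,199,77)
E
```

```text
time: 6.1
tool_pos: [521.7, 26.3, 199.2]
tcp_rot: [-180.0, 0.0, 77.1]
ft_force: [-0.6, 0.4, -2.6]
finger_gap: 14.5
grip_force: 78.7
pose [521.7  26.7 199.3] [180.    -0.    77.08] t 6.25 F [ 0.2 -0.4 -2. ]
shift cm [0.046 0.061 0.031] turn [ 0.0001 -0.      0.0013]
```

View pics/w3.png

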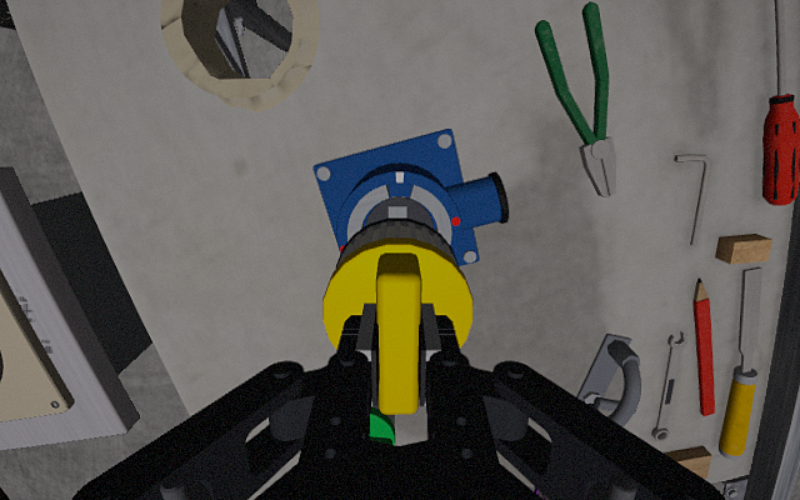

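View pics/s3.png

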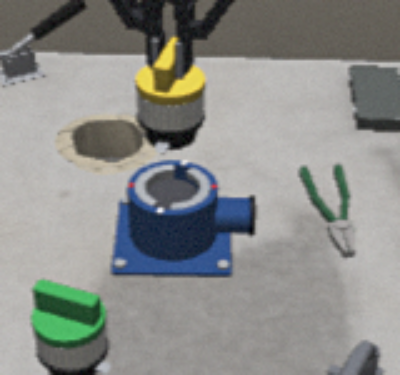

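The wrist view shows the lug at about (398,212) lined up with the slot mark at (400,177), and red dots at (456,221) and (342,248), all in 1.25x pixels. The side view shows the cartridge upright above the mouth, with red dots and white marks visible.

Run:
```python
from h import *
W,S=[np.load(n+"3.npy",allow_pickle=True).item() for n in("wrist","side")]
def near(d,m,p,rad=9):
    m=m.copy();k=np.zeros_like(m);cv2.circle(k,tuple(int(round(v)) for v in p),rad,255,-1);ys,xs=np.nonzero(m&k)
    return (xs.mean(),ys.mean(),len(xs)) if len(xs) else None
red=lambda d:mask(d,(0,120,80),(8,255,255))|mask(d,(172,120,80),(180,255,255))
white=lambda d:mask(d,(0,0,200),(180,40,255))
def rep(nm,d,reds,whs):
    P=[near(d,red(d),p) for p in reds];Q=[near(d,white(d),p) for p in whs];print(nm,P,Q)
    A=[onz(d,p[:2],70) for p in P if p];B=[onz(d,p[:2],70) for p in Q if p]
    print([a.round(1)[:2] for a in A],[b.round(1)[:2] for b in B])
    for L in(A,B):
        if len(L)==2: v=L[0]-L[1];print(" centre",((L[0]+L[1])/2).round(1),np.degrees(np.arctan2(v[1],v[0])).round(1),np.linalg.norm(v).round(1))
rep("wrist",W,[(364.8,176.8),(273.6,197.6)],[(320,141.6)])
s=lambda x,y:(250+x/2.5-.3,90+y/2.5-.3)
rep("side",S,[s(214,186),s(130,186)],[s(160,210),s(184,164)])
# lug in wrist view
g=cv2.cvtColor(W["img"],cv2.COLOR_RGB2GRAY);print(g[160:182:2,304:334].tolist())
hs=cv2.cvtColor(W["img"],cv2.COLOR_RGB2HSV)[:,:,2]
for y in(230,250,280,310,325):print(y,hs[y,295:345].tolist())
print("col",hs[195:335,318].tolist())
```

```text
wrist [(np.float64(364.1388888888889), np.float64(176.61111111111111), 36), (np.float64(273.0), np.float64(198.2), 10)] [None]
[array([566.7,  28.1]), array([480.5,  26.8])] []
 centre [523.6  27.5  70. ] 0.9 86.2
side [(np.float64(335.5), np.float64(164.0), 2), (np.float64(302.0), np.float64(163.5), 2)] [(np.float64(312.8), np.float64(172.8), 5), (np.float64(323.75), np.float64(154.25), 4)]
[array([566.4,  29.2]), array([480.6,  26.9])] [array([511.1, -10.4]), array([534.2,  70.9])]
 centre [523.5  28.1  70. ] 1.5 85.8
 centre [522.6  30.3  70. ] -105.9 84.5
[[132, 101, 82, 74, 44, 41, 50, 53, 54, 64, 55, 57, 58, 58, 55, 62, 57, 57, 54, 48, 57, 53, 57, 53, 50, 46, 46, 59, 86, 117], [51, 51, 53, 62, 54, 56, 56, 60, 53, 50, 51, 57, 54, 53, 52, 61, 53, 55, 54, 56, 55, 59, 54, 53, 57, 53, 52, 53, 47, 40], [61, 53, 56, 57, 54, 54, 57, 43, 48, 43, 45, 45, 49, 46, 46, 45, 52, 41, 41, 46, 48, 51, 55, 54, 57, 54, 56, 58, 56, 47], [56, 55, 61, 55, 56, 55, 80, 131, 129, 126, 127, 134, 131, 127, 125, 127, 126, 126, 129, 133, 130, 94, 46, 52, 55, 48, 56, 56, 49, 53], [55, 48, 54, 51, 54, 49, 71,
[... 2042 characters left out ...]
6, 10, 31, 26]
col [99, 173, 176, 171, 173, 173, 183, 99, 39, 50, 46, 46, 53, 51, 61, 57, 55, 57, 57, 49, 59, 52, 56, 70, 86, 109, 136, 145, 155, 162, 164, 166, 173, 170, 170, 172, 169, 171, 172, 172, 172, 171, 170, 168, 170, 171, 169, 171, 171, 169, 172, 170, 172, 170, 172, 168, 171, 170, 171, 169, 171, 171, 171, 171, 170, 171, 169, 170, 171, 170, 169, 170, 172, 170, 167, 169, 173, 170, 170, 173, 171, 166, 170, 169, 167, 172, 169, 170, 169, 170, 170, 168, 172, 170, 170, 170, 169, 172, 171, 172, 171, 173, 166, 168, 170, 171, 169, 168, 170, 168, 168, 168, 171, 170, 167, 169, 169, 168, 170, 170, 167, 168, 168, 169, 171, 167, 168, 169, 168, 171, 168, 170, 170, 168, 169, 161, 138, 107, 100, 101]
```

Run:
```python
from h import *
W=np.load("wrist3.npy",allow_pickle=True).item()
print("white",[(b[2].round(1),b[1][4]) for b in blobs(mask(W,(0,0,150),(180,60,255)),8) if 300<b[2][0]<340 and 120<b[2][1]<160])
lug=onz(W,(317.5,169.7),136);N=onz(W,(318.6,331),222);F=onz(W,(319,219.5),222)
an=lambda v:np.degrees(np.arctan2(v[1],v[0]))
print("lug",lug,"bar",F,N,(F+N)/2,np.linalg.norm(F-N),an(F-N))
c=lug[:2]-35*np.array([np.cos(np.radians(77)),np.sin(np.radians(77))]);print("centre from lug",c)
w=onz(W,(320,141.6),70);h=np.array([523.2,27.5]);print("white",w,np.linalg.norm(w[:2]-h),an(w[:2]-h))
s=status.sense();print(s['tool_pos'])
```

```text
white [(array([319.5, 141.5]), np.int32(48))]
lug [530.36902981  58.56452621 136.        ] bar [530.80976994  56.95339131 222.        ] [517.67917741   0.6407281  222.        ] [524.24447367  28.7970597  222.        ] 57.82325222162825 76.87469017788555
centre from lug [522.49574291  24.46157394]
white [534.64740264  67.91260419  70.        ] 42.00263806551769 74.18452708865642
[521.70578689  26.6901629  199.31408597]
```

Run:
```python
from h import *
W,S=[np.load(n+"3.npy",allow_pickle=True).item() for n in("wrist","side")]
print("cam",-W["R"].T@W["t"])
g=cv2.cvtColor(W["img"],cv2.COLOR_RGB2GRAY);print(g[158:180,313:322].mean(1).round())
e=np.array([np.cos(np.radians(77)),np.sin(np.radians(77))])
for row,z in((165.4,133),(167.9,139)):
    print(row,onz(W,(317.5,row),z)[:2]-35*e)
m=mask(W,(22,120,60),(34,255,255));l=[b for b in blobs(m,800)];print([(b[1],b[2]) for b in l])
# cap disc's upper edge (z=65+foot=195, radius 33 toward +x): first yellow row near the bar
print(onz(W,(318,195.5),195)[:2]-33*e)
# side view: bar & cap
ms=mask(S,(22,120,60),(34,255,255));b=[q for q in blobs(ms,100) if 290<q[2][0]<340 and q[2][1]<170];print([(q[1],q[2]) for q in b])
for y in range(118,134):print(y,np.nonzero(ms[y,290:345])[0][[0,-1]]+290)
print(S["img"][144:154,308:322].mean(2).round().astype(int).tolist())
```

```text
cam [541.33836664 104.21118915 340.7258234 ]
[ 53.  54.  58.  53.  54.  54.  46. 103. 128. 127. 126. 126. 125. 125.
 127. 136.  73.   2.   9.  44.  47.  46.]
165.4 [523.01707607  26.74165986]
167.9 [522.93443687  26.33219838]
[(array([ 258,  191,  121,  141, 8081], dtype=int32), array([317.86449697, 250.40094048])), (array([577, 306,  27,  59, 923], dtype=int32), array([590.82340195, 335.64355363]))]
[523.38989186  26.71428536]
[(array([304, 105,  28,  27, 401], dtype=int32), array([317.43640898, 121.4713217 ]))]
118 [306 330]
119 [305 330]
120 [305 331]
121 [305 331]
122 [304 331]
123 [305 331]
124 [305 331]
125 [305 330]
126 [306 330]
127 [306 329]
128 [307 329]
129 [309 328]
130 [310 326]
131 [314 321]Traceback (most recent call last):
  File "<stdin>", line 13, in <module>
IndexError: index 0 is out of bounds for axis 0 with size 0
```

Cartridge centre is about (523.0,26.6) and the housing about (523.2,27.6). I'll shift 1 mm along the tool's x, turn 1° and descend.

```bash
python3 -m handwheel '{"series": [[[0.1,0,2.5,0,0,0.017,0.1],[0.1,0,5,0,0,0.017,0.1],[0.1,0,5.8,0,0,0.017,0.1],[0.1,0,5.8,0,0,0.017,0.1],[0.1,0,6.2,0,0,0.017,0.1],[0.1,0,6.5,0,0,0.017,0.1],[0.1,0,6.7,0,0,0.017,0.1],[0.1,0,6.8,0,0,0.017,0.1],[0.1,0,6.8,0,0,0.017,0.1]]]}' 80
python3 - <<'E'
from h import *
go(522.6,28,131,76);s=status.sense();print(s['wrist_torque'])
E
```

```text
time: 7.38
tool_pos: [522.1, 27.9, 131.4]
tcp_rot: [180.0, 0.0, 76.1]
ft_force: [1.4, -1.2, -2.8]
finger_gap: 14.3
grip_force: 78.7
pose [522.1  27.9 131.4] [1.7998e+02 1.0000e-02 7.6130e+01] t 7.38 F [ 1.4 -1.2 -2.8]
shift cm [0.021 0.051 0.04 ] turn [0.0004 0.0001 0.0023]
[-0.27602129 -0.21889811  0.00298026]
```

```bash
python3 -m handwheel '{"series": [[[0,0,0.3,0,0,0,0.1],[0,0,0.5,0,0,0,0.1],[0,0,0.7,0,0,0,0.1],[0,0,0.9,0,0,0,0.1],[0,0,1.05,0,0,0,0.1],[0,0,1.05,0,0,0,0.1],[0,0,1.05,0,0,0,0.1]]]}' 100
python3 - <<'E'
from h import *
go(522.6,28,120.5,76);s=status.sense();print(s['wrist_torque'],s['finger_gap'])
E
```

```text
time: 8.25
tool_pos: [522.3, 28.0, 121.5]
tcp_rot: [179.9, -0.0, 76.1]
ft_force: [-1.8, -2.2, 6.3]
finger_gap: 14.0
grip_force: 103.3
pose [522.3  28.  121.5] [ 1.7994e+02 -1.0000e-02  7.6140e+01] t 8.25 F [-1.8 -2.2  6.3]
shift cm [0.007 0.028 0.097] turn [ 0.001  -0.0001  0.0024]
[-0.27277599  0.22069036  0.00216439] 14.04263314343228
```

```bash
python3 -m handwheel '{"series": [[[0,0,0.13,0,0,0,0.1],[0,0,0.13,0,0,0.1,0.1],[0,0,0.13,0,0,0.25,0.1],[0,0,0.13,0,0,0.4,0.1],[0,0,0.13,0,0,0.55,0.1],[0,0,0.13,0,0,0.7,0.1],[0,0,0.13,0,0,0.85,0.1],[0,0,0.13,0,0,1.0,0.1],[0,0,0.13,0,0,1.15,0.1],[0,0,0.13,0,0,1.2,0.1],[0,0,0.13,0,0,1.2,0.1]]]}' 100
python3 - <<'E'
from h import *
go(522.6,28,120.5,1);s=status.sense();print(s['wrist_torque'],s['finger_gap'])
E
```

```text
time: 9.62
tool_pos: [522.6, 28.0, 120.5]
tcp_rot: [180.0, -0.1, 7.3]
ft_force: [-1.1, -0.8, 7.2]
finger_gap: 14.2
grip_force: 103.3
pose [522.6  28.  120.5] [ 1.7998e+02 -9.0000e-02  7.3400e+00] t 9.62 F [-1.1 -0.8  7.2]
shift cm [-0.002 -0.     0.001] turn [ 0.0003 -0.0017  0.1106]
[-0.45386495  0.22365543 -0.07190799] 14.188396675315781
```

```bash
python3 -m handwheel '{"series": [[[0,0,0,0,0,0.08,0.1],[0,0,0,0,0,0.14,0.1],[0,0,0,0,0,0.17,0.1],[0,0,0,0,0,0.19,0.1],[0,0,0,0,0,0.19,0.1]]]}' 100
python3 - <<'E'
from h import *
s=status.sense();print(s['wrist_torque'],s['finger_gap'],s['tcp_rot'])
E
```

```text
time: 10.25
tool_pos: [522.5, 27.0, 120.5]
tcp_rot: [179.9, -0.1, -3.5]
ft_force: [-1.8, -6.1, 7.9]
finger_gap: 13.7
grip_force: 103.4
[-1.37530867  0.44407604  0.23472238] 13.66430637581986 [ 1.79888631e+02 -7.85133225e-02 -3.51310146e+00]
```

```bash
python3 -m handwheel '{"series": [[[0,0,0,0,0,0.02,0.1],[0,0,0,0,0,0.04,0.1],[0,0,0,0,0,0.05,0.1],[0,0,0,0,0,0.05,0.1]]]}' 100
python3 - <<'E'
from h import *
s=status.sense();print(s['wrist_torque'],s['finger_gap'],s['tcp_rot'])
E
```

```text
time: 10.75
tool_pos: [522.4, 26.7, 120.5]
tcp_rot: [179.8, -0.1, -6.3]
ft_force: [-2.4, -8.0, 7.1]
finger_gap: 13.9
grip_force: 104.5
[-1.63993432  0.53526585  1.42179944] 13.874859621100546 [ 1.79841306e+02 -8.13029308e-02 -6.28590426e+00]
```

The torque rose to 1.4 N m, so it is at the stop. I'll relax the twist, let it rise into the notches, then release.

```bash
python3 -m handwheel '{"series": [[[0,0,0,0,0,-0.04,0.1],[0,0,-0.15,0,0,-0.045,0.1],[0,0,-0.3,0,0,-0.045,0.1],[0,0,-0.45,0,0,-0.045,0.1],[0,0,-0.55,0,0,-0.045,0.1],[0,0,-0.55,0,0,-0.045,0.1],[0,0,-0.55,0,0,-0.045,0.1]]]}' 100
python3 - <<'E'
from h import *
s=status.sense();print(s['wrist_torque'],s['finger_gap'],s['tcp_rot'])
E
```

```text
time: 11.62
tool_pos: [522.2, 26.8, 125.4]
tcp_rot: [179.9, -0.1, -3.8]
ft_force: [-1.7, -6.4, 3.1]
finger_gap: 13.8
grip_force: 102.9
[-1.50519811  0.06904513  0.20181826] 13.805741724172137 [ 1.79870748e+02 -5.03481468e-02 -3.79460687e+00]
```

```bash
python3 -m handwheel '{"series": [[[0,0,0,0,0,0,0.25],[0,0,0,0,0,0,0.5],[0,0,0,0,0,0,0.5],[0,0,0,0,0,0,0.5],[0,0,-2,0,0,0,0.5],[0,0,-5,0,0,0,0.5],[0,0,-10,0,0,0,0.5],[0,0,-14,0,0,0,0.5],[0,0,-14,0,0,0,0.5],[0,0,-14,0,0,0,0.5]]]}'
python3 - <<'E'
from h import *
o=[]
for n in("wrist","side"):
    W=eyes.snapshot(n);np.save(n+"4.npy",W,allow_pickle=True);o.append(W["img"])
w=cv2.resize(o[0][60:360,160:480],(400,375));s=cv2.resize(o[1][90:240,250:410],(400,375))
cv2.imwrite("pics/f4.png",np.hstack([w,s])[:,:,::-1])
E
```

```text
time: 12.88
tool_pos: [521.7, 28.1, 264.3]
tcp_rot: [-180.0, 0.0, -3.8]
ft_force: [-0.4, 0.3, -0.8]
finger_gap: 42.8
grip_force: 0.0
```

View pics/f4.png

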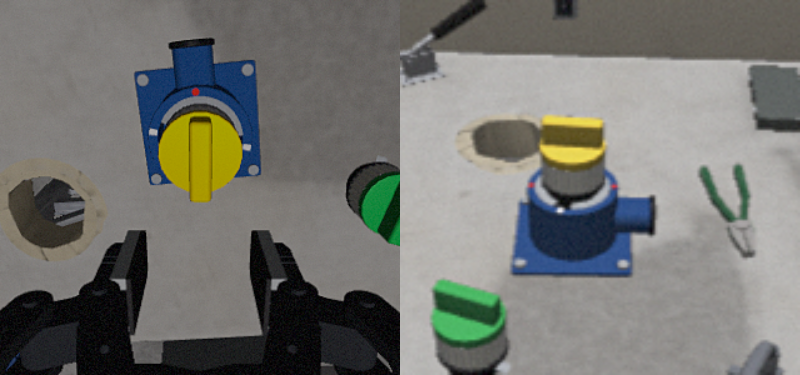

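The left crop shows the bar lying along the line of the red dots and spigot, and the gripper is clear. The right crop shows the cartridge upright in the housing. I'll check the height from two views.

```bash
python3 -m handwheel '{"series": [[[0,0,2,0,0,0,0.5],[-1,0,4.5,0,0,0,0.5],[-1,0,4.5,0,0,0,0.5],[-1,0,4.5,0,0,0,0.5],[-1,0,4.5,0,0,0,0.5]]]}'
python3 - <<'E'
from h import *
W4=np.load("wrist4.npy",allow_pickle=True).item();W5=eyes.snapshot("wrist")
def ends(d):
    v=d["img"].astype(int);m=mask(d,(22,120,60),(34,255,255))
    b=max(blobs(m,300),key=lambda q:q[1][4]);x,y,w,h,_=b[1];bot=y+h-1
    xs=np.nonzero(m[bot-6])[0];xs=xs[(xs>x-1)&(xs<x+w)];return (xs.min(),xs.max(),bot),b[1]
def prof(d,c): return [ (i,int(a)) for i,a in enumerate(d["img"][:,c,0]) ]
P=[]
for d in(W4,W5):
    (l,r_,bot),bb=ends(d);c=int((l+r_)/2);col=d["img"][:,c,0].astype(int);print(l,r_,bot,bb,col[bb[1]-2:bb[1]+28].tolist())
    P.append((d,((l+r_)/2,bot+.5)))
print("near end",cross(*P))
R=[]
for d in(W4,W5):
    m=mask(d,(0,120,80),(8,255,255))|mask(d,(172,120,80),(180,255,255))
    q=[b for b in blobs(m,15) if 280<b[2][0]<350];print([(b[2].round(1),b[1][4]) for b in q]);R.append((d,q[0][2]))
print("red dot",cross(*R))
E
```

```text
time: 13.6
tool_pos: [512.7, 28.6, 221.0]
tcp_rot: [-180.0, -0.1, -3.8]
ft_force: [0.5, -0.3, 0.1]
finger_gap: 42.6
grip_force: 0.0
312 328 221 [ 287  149   67   73 3542] [53, 41, 92, 170, 177, 162, 93, 50, 60, 54, 80, 141, 156, 167, 169, 171, 170, 166, 168, 167, 168, 170, 168, 168, 170, 170, 169, 167, 171, 168]
310 330 232 [ 281  147   79   86 4875] [58, 46, 126, 171, 174, 182, 109, 43, 56, 64, 44, 80, 135, 153, 163, 166, 168, 171, 172, 167, 169, 171, 171, 169, 171, 170, 172, 168, 171, 169]
near end (array([495.13484019,  28.7164542 , 145.01094782]), [0.1, 0.1])
[(array([316.1, 133. ]), np.int32(25))]
[(array([315.6, 128.8]), np.int32(34))]
red dot (array([566.38289657,  27.95993281,  63.20660023]), [0.1, 0.1])
```

```bash
python3 -c "
from bench import r
print(r.hand_in())"
```

```text
the job is handed in; nothing more can be done
None
```

The yellow-capped cartridge is in the housing, turned clockwise to the stop, sprung up and released, and the job is handed in at about 14 s. The spring-up force and final bar height point to it being locked, though I couldn't see the notches and that height check was rough; no verdict came back.

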